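Hold a gap probe over the sample through the guide bush

ROBOT

A 7-joint arm with a two-finger parallel gripper is mounted at the origin on a cart in front of the work surface, level with it; the furniture and walls round the work are solid. World frame = base frame: x ahead of the robot, y to its left, z up, the work surface at z = 0. Lengths are in m, angles in rad, forces in N, time in s.
With the tool pointing down it reaches from about 0.425 to 0.925 m from the base axis. Payload 6.8 kg.
Tool frame: the origin (TCP) lies midway between the tips of the shut fingers; the grasp point (between the pads) lies 19 mm behind it; z points along the fingers, y is the line along which they close (so a half turn about z gives the same grasp; the last joint's range is limited). The gripper opens to 85 mm and grips with 20 to 120 N. Pads are 22 mm wide; open, the fingers measure 114 mm over their backs; the gripper's body (76 mm by 85 mm) begins 54 mm behind the grasp point. The pads swing forward as they close: fully open they stand 13 mm farther back than shut.
Start: joints at [-1.284, 0.477, 0.022, 1.555, -0.011, 1.109, -0.083], TCP at [0.26, 0.623, 0.231] pointing down, gripper open.
Joint ranges: [-2.96, 2.96], [-0.34, 2.1], [-1.41, 1.46], [0.24, 2.44], [-1.37, 4.51], [0.17, 1.92], [-2.96, 2.96]. Speed limits (rad/s): [2.39, 2.39, 3.14, 3.14, 3.14, 3.14, 3.14].

INTERFACE

Orientations are given as a 3x3 rotation matrix whose columns are the frame's x, y, z axes.
In Python, from station import bot gives the robot as it stands. The module is installed in compiled form; this text tells all that it offers.
- The arm moves only by the tool carry_out, never from a script. Its argument "moves" is a list that holds one entry, the list of rows, each a list of 7 numbers: the shift along the tool's x, y, z scaled (see below), then the turn, a rotation vector about the tool's x, y, z scaled (see below), then the opening, from -1 (shut) to 1 (fully open). A call has 1 to 10 rows; each row shifts and turns the commanded pose from where the row before left it, along the tool's axes as they then stand; what a row does not reach is not made up. The controller multiplies each number of a shift by 0.15 m and each number of a turn by 6 degrees. A row lasts 1/8 s, in which the tool goes at most 62.5 mm and 10.7 degrees, less where a joint would pass 70% of its speed; a pose out of reach is approached as far as the arm can. A call with a number of a shift or a turn outside -1 to 1 is refused whole. A call with a gripper value outside its range is refused whole. The fingers move at their own pace and stop on an object; the grip force is fixed at half the most. Time passes only in rows, so rows that do not move let the fingers close. It gives the time, the measured TCP pose, the force, the opening and the grip force at its end, in the units of the state.
- bot.state(): the state, without advancing time (a new reading comes with each control period).
- bot.get_image(name): name is "scene" or "side" or "wrist"; returns the picture (420x560x3 uint8, red, green, blue); there is no depth.
- bot.camera_info(name): a dict with "intrinsics" (3x3 intrinsics, pixels), "view" (4x4, takes a point from world to camera coordinates). Camera axes: x right, y down, z forward; pixel columns grow to the right and rows downward; lengths in m; the calibration is good to about 2 mm. A picture is of the moment at which its call begins: read the wrist's pose just before it. camera_info takes no time and is no camera call; for the wrist camera it gives the pose at the moment of the call.
- bot.finish_job(): hands the job in; it is judged then, once.
The state is a dict: "time_s": time; "joint_positions": joint angles; "qd": joint speeds; "joint_torque": joint torques, N m; "eef_pos": TCP position; "tool_rot": TCP orientation; "contact_force": force on the tool from outside, world axes, zero at the start; "torque": the same for the moment, N m; "gripper_width": finger opening in m; "grasp_force": force on a finger pad.
Only numpy, scipy, OpenCV 4.12 (cv2) and the standard library are available. Lean on these libraries where they do the work, as an engineer would, in place of code of your own. Each camera call takes 0.05 s, during which the arm holds its last target. There are 200 camera calls.

TASK

Slide the gap probe out through the open mouth of its slotted rest, then lower its rod through the guide bush on the stand, touching neither the stand nor the sample, until the tip is about 8 mm above the top of the sample. Finish while holding the probe there in the gripper, still, upright and centred in the bore; do not let go, and leave the other things alone.

Things in the scene. Friction and masses are not known exactly. Their poses are not given: they have to be found in the camera images.
- probe: Gap probe, about 0.12 kg, upright; origin at the rod's tip, z up. From the tip, by z in mm: steel rod 8 diameter, 0-100; collar disc 30 diameter, 100-106; neck 10 diameter, 106-126; black square handle 20 x 20 (faces along its x and y), 126-176: grip it there. It hangs by the collar in the rest, tip 16 above the table, within 10 mm of the slot's inner end, turned by a small angle.
- rest: Fixed probe rest: two slotted plates, one above the other, on a back plate and foot. Origin on the table below the slot's inner end, z up, slot along x, mouth to -x (roughly to the robot). Lower plate z 112-116 mm, slot 16 wide for the rod; upper keeper plate z 132-136 (screw heads to 138, nothing higher), slot 18 wide for the neck. Plates 64 wide, x -35 to +45; foot 96 x 76 x 8.
- mouth (a point): Middle of the open mouth of the rest's lower slot, 35 mm from the slot's inner end, 116 mm above the table, x pointing into the slot. The collar lies in the 16 mm gap between the plates, with 10 mm of play up and down, and cannot pass the slots: the probe comes out only by sliding along the rest's -x, until its axis is 20 mm or more outside the mouth.
- guide: Fixed guide stand; origin on the table below the bore's axis, z up. Grey foot x -43 to +87, 74 wide, 10 mm thick, with a low round nest (40 across, to z 15 mm) for a sample under the bore; steel column 18 diameter at x = +66, to z 106 (nothing higher); from it an arm carries a steel ring, the guide bush: 40 outside diameter, vertical bore 24 diameter, z 78-94. Knob beside the column at +y.
- bore (a point): Centre of the upper mouth of the guide bush's bore, 94 mm above the table; z up along the bore.
- sample: Round mounted sample (resin disc) 30 mm diameter, 19 mm high, loose in the nest under the bore. Origin at the centre of its underside, 10 mm above the table.
- sample_top (a point): Centre of the top face of the sample in the nest, 29 mm above the table, 49 mm below the lower edge of the bore.
- collar (a point): Point on the probe's axis at the underside of its collar, 100 mm above the tip.
- tip (a point): The rod's tip, the same point as the probe's origin.
- spare_sample: Bystander: round mounted sample 32 mm diameter, 21 mm high, standing on the table; origin at the centre of its underside.
- jar: Bystander: paste jar with lid, 52 mm diameter, 52 mm high; origin at the centre of its underside.
There are look-alikes about, which are no part of the job. Several things have the shape of the probe; the one meant has the colours described above.

How it is judged:
On the way, in this order (a step that is already met when the one before it is completed fails the run):
1. the probe has been slid out through the mouth of the rest and is held by the fingers (x of collar in the frame of rest below -0.053 m and angle between probe's own z axis and vertical below 0.3 rad and contact force between probe and the fingers above 1 N), for 0.1 s.
2. the held rod's tip has entered the bore from above (z of tip in the frame of bore between -0.035 and -0.003 m and horizontal distance between tip and bore below 0.009 m and contact force between probe and the fingers above 1 N), for 0.05 s.
At the end, for the whole second after the job is handed in: Only the gripper holds the probe (over 1 N; nothing else touches it), still (under 10 mm/s), upright within 5 degrees, tip within 5 mm and collar within 8 mm of the bore axis, tip 3 to 13 mm above the sample, which still lies in its nest (z of tip in the frame of sample_top between 0.003 and 0.013 m and horizontal distance between tip and bore below 0.005 m and horizontal distance between each of collar, sample and bore below 0.008 m and angle between probe's own z axis and vertical below 0.09 rad and contact force between probe and the fingers above 1 N and contact force between probe and guide below 0.1 N and contact force between probe and sample below 0.1 N and contact force between probe and rest below 0.1 N and linear speed of probe below 0.01 m/s); the arm keeps its last pose, push and grip.
It fails at once if the probe touches the guide stand (bore, arm or foot) (contact force between probe and guide above 0.3 N).
It fails at once if the probe touches the sample in the nest (contact force between probe and sample above 0.3 N).
It fails at once if the sample in the nest is shifted (distance of sample from where it was at the start of the episode above 0.008 m).
It fails at once if the spare sample or the paste jar is moved or knocked over (distance of any of spare_sample, jar from where it was at the start of the episode above 0.02 m or angle between any of spare_sample, jar's own z axis and vertical above 0.4 rad).
It also fails if it takes over 51 s, if anything falls off the work surface, if the arm or the gripper's body presses on something with over 40 N, if the wrist force passes 120 N, or if a joint passes its speed limit or range.

## Working session

There is one attempt and no reset: what is moved stays moved. The work goes in short steps, Python scripts to look and compute and a tool call to move; the robot and the scene stay as the last step left them, time stands still between calls to the robot, and variables do not carry over. Pictures are saved under pics/ and viewed, at most 10 in all, crops included, and the job is handed in when it is done.

Besides the shell and the picture viewer there is one more tool, called after ">>>" as name(argument=value, ...), one argument or row to a line, values as JSON. carry_out: Moves the arm, as the interface text tells. Its arguments: {"type":"object","properties":{"moves":{"type":"array"}},"required":["moves"]}

```bash
mkdir -p pics
python3 - <<'E'
from station import bot
import cv2,numpy as np
np.set_printoptions(precision=4,suppress=True)
s=bot.state();print(s['time_s'],s['eef_pos'],s['tool_rot'])
for n in("scene","side"):
    cv2.imwrite(f"pics/{n}0.png",bot.get_image(n)[:,:,::-1])
    c=bot.camera_info(n);print(c['intrinsics'],c['view'])
E
```

```text
0.0 [0.2594 0.6225 0.2303] [[-0.9231  0.3846 -0.0005]
 [ 0.3846  0.9231 -0.0017]
 [-0.0002 -0.0018 -1.    ]]
[[513.3578   0.     274.8333]
 [  0.     513.3578 206.36  ]
 [  0.       0.       1.    ]] [[-0.6795 -0.7337  0.0017  0.1633]
 [-0.5047  0.4657 -0.7269  0.5233]
 [ 0.5325 -0.4948 -0.6868  0.4479]
 [ 0.      0.      0.      1.    ]]
[[456.3258   0.     280.1981]
 [  0.     456.3258 210.1179]
 [  0.       0.       1.    ]] [[ 0.7094 -0.7047 -0.0124 -0.6685]
 [-0.5557 -0.5484 -0.6249  0.2352]
 [ 0.4336  0.4502 -0.7806  0.8019]
 [ 0.      0.      0.      1.    ]]
```

View pics/scene0.png

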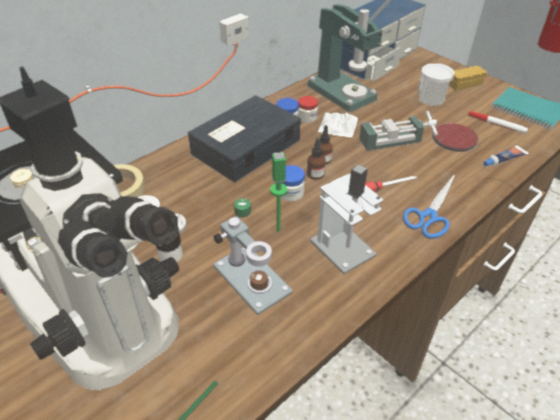

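View pics/side0.png

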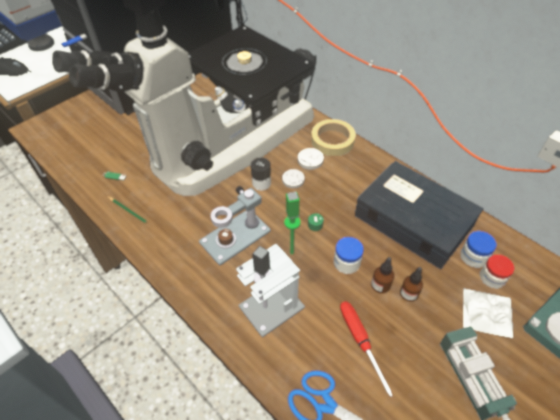

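The scene picture shows the black-handled probe in the rest at about (357,180), which is (262,258) in side. Its look-alikes are the green-handled probe standing at (279,165), or (292,205) in side, and a green one lying at side (115,176). The black handle is the one described. The guide's ring is at scene (258,252) and side (222,214).

Run:
```python
import cv2
for n,x,y in(("scene",200,155),("side",180,180)):
    im=cv2.imread(f"pics/{n}0.png")[y:y+150,x:x+200]
    cv2.imwrite(f"pics/{n}0c.png",cv2.resize(im,(800,600),interpolation=cv2.INTER_CUBIC))
```

```text
(no output)
```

View pics/scene0c.png

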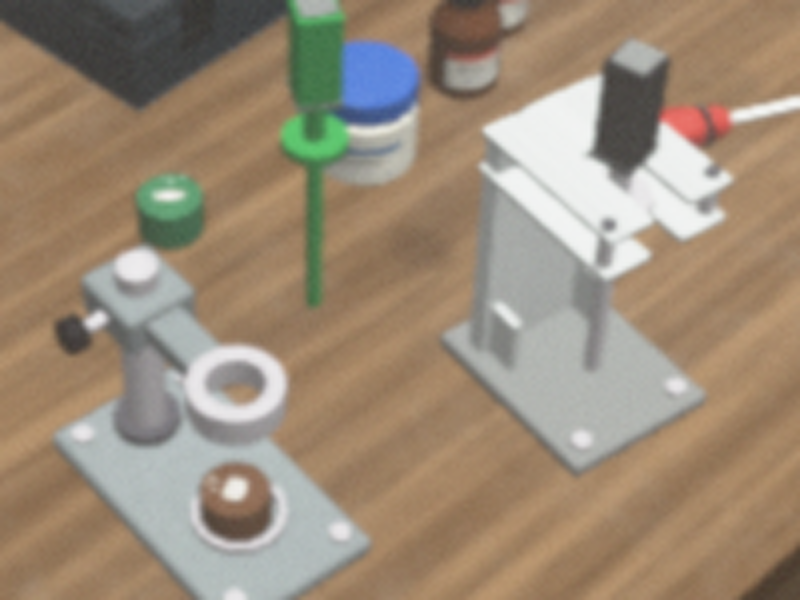

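View pics/side0c.png

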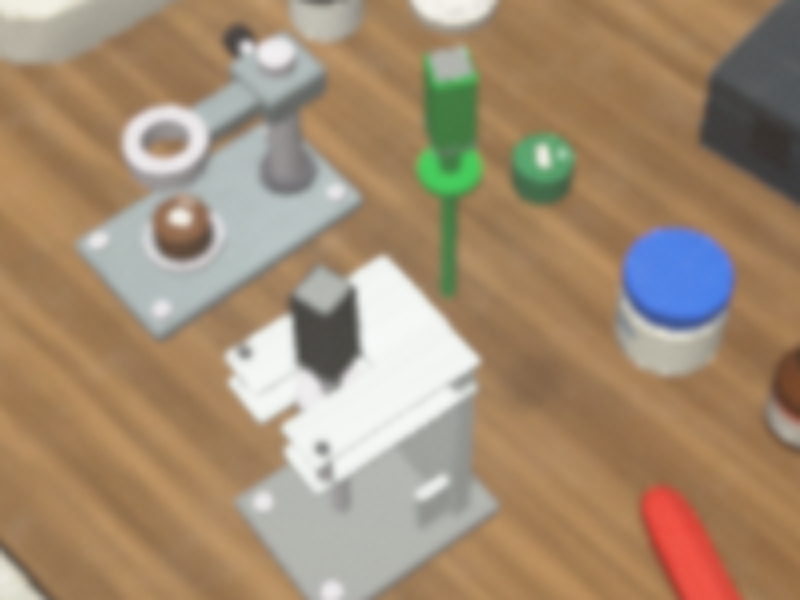

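The crops show these points (crop pixels).
- **Handle top centre:** scene (639,58), side (324,289).
- **Ring centre:** scene (237,386), side (165,141).
- **Sample top:** scene (235,488), side (182,212).
- **Keeper screws:** scene (608,226) and (712,172), side (245,352) and (322,448).

The black handle and steel rod are in the white and grey rest, so the choice is confirmed.

```bash
cat > h.py <<'E'
from station import bot
import cv2,numpy as np
np.set_printoptions(precision=4,suppress=True)
C={n:bot.camera_info(n) for n in("scene","side")}
P={n:c['intrinsics']@c['view'][:3] for n,c in C.items()}
O={"scene":(200,155),"side":(180,180)}
full=lambda n,p:(np.array(p,float)+.5)/4-.5+O[n]
def tri(pa,pb,A=None,B=None):
    A=P["scene"] if A is None else A;B=P["side"] if B is None else B
    X=cv2.triangulatePoints(A,B,np.array(pa,float).reshape(2,1),np.array(pb,float).reshape(2,1))[:,0];X=X[:3]/X[3]
    q=A@np.r_[X,1];return X,np.hypot(*(q[:2]/q[2]-pa))
def ray(p,uv,z): # point on plane z
    H=np.c_[p[:,0],p[:,1],p[:,2]*z+p[:,3]];x=np.linalg.solve(H,[*uv,1]);return x[:2]/x[2]
E
python3 - <<'E'
from h import *
for n in C: V=C[n]['view'];print(n,-V[:3,:3].T@V[:3,3])
for k,a,b in[("handle",(639,58),(324,289)),("hL?",(610,62),(320,266)),("ring",(237,386),(165,141)),("sample",(235,488),(182,212)),
 ("scr a",(608,226),(322,448)),("scr b",(712,172),(245,352)),("scr a x",(608,226),(245,352)),
 ("green top",(317,5),(449,64)),("green tip",(314,305),(448,294)),("spare",(170,192),(543,148)),("jar",(368,75),(677,276)),("column",(136,270),(275,54))]:
    X,e=tri(full("scene",a),full("side",b));print(k,X,e)
for n,z,ps in[("scene",.008,[(443,340),(578,472),(705,397)]),("side",.008,[(237,503),(497,507)]),("scene",.01,[(55,438),(370,543)]),("side",.01,[(78,243),(160,337),(362,198)]),
  ("scene",.138,[(608,226),(712,172)]),("side",.138,[(322,448),(245,352)]),
  ("scene",.136,[(485,132),(732,180)]),("side",.136,[(383,257),(480,360),(228,355),(288,430)]),
  ("scene",.094,[(237,386)]),("side",.094,[(165,141)]),("scene",.192,[(639,58),(610,62),(640,42),(668,58),(638,76)]),("side",.192,[(324,289),(292,295),(320,266),(357,283),(328,312)])]:
    print(n,z,*[ray(P[n],full(n,p),z) for p in ps])
E
```

```text
scene [0.1366 0.0977 0.6877]
side [ 0.2572 -0.7032  0.7647]
handle [ 0.4957 -0.4101  0.1927] 1.0845993819068698
hL? [ 0.5022 -0.401   0.1918] 1.0503456224012486
ring [ 0.5428 -0.2449  0.0921] 0.8588774569719951
sample [ 0.5451 -0.2434  0.0299] 1.373809366627942
scr a [ 0.4927 -0.4132  0.0965] 3.915329804348281
scr b [ 0.4557 -0.4016  0.1718] 5.342128209935431
scr a x [ 0.4771 -0.3802  0.1361] 0.7970459349474778
green top [ 0.6177 -0.3567  0.1766] 0.9196453461716625
green tip [ 0.6184 -0.3572  0.0004] 0.7431616856449312
spare [ 0.7029 -0.3416  0.0253] 1.3004365407675067
jar [ 0.6779 -0.4488  0.0505] 0.42569198723130464
column [ 0.6091 -0.2498  0.1035] 0.851875411801678
scene 0.008 [ 0.556  -0.3798] [ 0.4638 -0.3672] [ 0.4541 -0.4399]
side 0.008 [ 0.4679 -0.3709] [ 0.5499 -0.4562]
scene 0.01 [ 0.6277 -0.2149] [ 0.4958 -0.2752]
side 0.01 [ 0.5064 -0.2069] [ 0.4997 -0.279 ] [ 0.6267 -0.2886]
scene 0.138 [ 0.4745 -0.3783] [ 0.4669 -0.4321]
side 0.138 [ 0.4702 -0.4338] [ 0.478  -0.3806]
scene 0.136 [ 0.5461 -0.3851] [ 0.4597 -0.4362]
side 0.136 [ 0.55  -0.386] [ 0.5424 -0.449 ] [ 0.473  -0.3757] [ 0.467  -0.4178]
scene 0.094 [ 0.5399 -0.2437]
side 0.094 [ 0.5437 -0.2454]
scene 0.192 [ 0.4942 -0.4103] [ 0.5001 -0.4003] [ 0.5003 -0.418 ] [ 0.4867 -0.4184] [ 0.4875 -0.4018]
side 0.192 [ 0.4982 -0.4089] [ 0.4879 -0.4023] [ 0.5042 -0.4002] [ 0.5088 -0.4157] [ 0.4922 -0.4173]
```

Run:
```python
from h import *
for k,a,b in[("eyepiece1",(103,250),(72,62)),("eyepiece1b",(103,250),(92,75)),("eyepiece2",(163,235),(85,72)),("cap",(38,100),(150,12)),("cap2",(38,100),(150,35)),("knob",(58,340),(197,155))]:
    print(k,*tri(a,b))
for n,ps in[("scene",[(175,320),(75,375),(125,170),(205,395)]),("side",[(180,187),(310,110),(150,140),(125,208),(115,176)])]:
    print(n,*[ray(P[n],p,0.) for p in ps])
print(bot.state()['joint_positions'])
```

```text
eyepiece1 [0.4711 0.0003 0.3399] 1.3149162209336196
eyepiece1b [ 0.4942 -0.0075  0.3116] 1.8406361173081422
eyepiece2 [ 0.4605 -0.0511  0.3402] 9.88185782676257
cap [ 0.6219 -0.0343  0.399 ] 13.55756278078062
cap2 [ 0.62   -0.0384  0.3839] 28.29334906024013
knob [ 0.6956  0.0438 -0.0397] 5.932428259694376
scene [ 0.585  -0.1042] [0.6052 0.056 ] [ 0.9658 -0.2416] [ 0.4533 -0.0637]
side [ 0.5708 -0.0548] [ 0.9715 -0.0807] [0.6127 0.1227] [ 0.4499 -0.0186] [0.4861 0.0793]
[-1.284   0.4777  0.0223  1.5564 -0.0115  1.1093 -0.0831]
```

The microscope, with eyepieces at about (0.46, -0.02, 0.34), stands between the start pose and the job. I'll go up and over it at a short radius.

>>> carry_out(
  moves=[
    [[0, -0.05, -0.25, 0, 0, 0, 1], [0, -0.1, -0.25, 0, 0, 0, 1], [0, -0.1, -0.25, 0, 0, 0, 1], [0, -0.1, -0.25, 0, 0, 0, 1], [0, -0.15, -0.25, 0, 0, 0, 1], [0, -0.2, -0.25, 0, 0, 0, 1], [0, -0.2, -0.25, 0, 0, 0, 1], [0, -0.2, -0.15, 0, 0, 0, 1], [0, -0.2, 0, 0, 0, 0, 1], [0, -0.2, 0, 0, 0, 0, 1]],
  ],
)

```text
time_s: 1.35
eef_pos: [0.1727, 0.4144, 0.5162]
tool_rot: [[-0.923, 0.385, -0.0], [0.385, 0.923, 0.0], [0.0, -0.0, -1.0]]
contact_force: [-0.1, 0.1, 0.2]
gripper_width: 0.0853
grasp_force: 0.0
```

Run:
```python
from h import *
s=bot.state();print(s['time_s'],s['eef_pos'],s['tool_rot'],s['joint_positions'])
cv2.imwrite("pics/w1.png",bot.get_image("wrist")[:,:,::-1]);c=bot.camera_info("wrist");print(c['view'])
```

```text
1.35 [0.1727 0.4144 0.5162] [[-0.923   0.3847 -0.    ]
 [ 0.3847  0.923   0.    ]
 [ 0.     -0.     -1.    ]] [-1.3189 -0.0514  0.0036  1.5903  0.0002  1.6028 -0.1394]
[[ 0.3855  0.9227 -0.0014 -0.4453]
 [ 0.8735 -0.3644  0.3226 -0.1349]
 [ 0.2972 -0.1256 -0.9465  0.651 ]
 [ 0.      0.      0.      1.    ]]
```

>>> carry_out(
  moves=[
    [[-0.313, -0.016, -0.03, 0, 0, 1, 1], [-0.313, -0.016, -0.03, 0, 0, 1, 1], [-0.313, -0.016, -0.03, 0, 0, 1, 1], [-0.313, -0.016, -0.03, 0, 0, 1, 1], [-0.313, -0.016, -0.03, 0, 0, 1, 1], [-0.313, -0.016, 0, 0, 0, 1, 1], [0, 0, 0, 0, 0, 0, 1]],
  ],
)

```text
time_s: 2.28
eef_pos: [0.3861, 0.2313, 0.539]
tool_rot: [[-0.514, 0.858, 0.0], [0.858, 0.514, -0.0], [-0.0, 0.0, -1.0]]
contact_force: [-0.8, 0.6, -0.4]
gripper_width: 0.0853
grasp_force: 0.0
```

Run:
```python
from h import *
s=bot.state();print(s['time_s'],s['eef_pos'],s['tool_rot'],s['joint_positions'])
a=bot.get_image("wrist")[:,:,::-1];b=bot.get_image("scene")[:,:,::-1];c=bot.get_image("side")[:,:,::-1]
im=np.vstack([np.hstack([a,b]),np.hstack([c,cv2.imread("pics/w1.png")])])
cv2.imwrite("pics/m2.png",cv2.resize(im,(800,600),interpolation=cv2.INTER_AREA))
```

```text
2.275 [0.3861 0.2313 0.539 ] [[-0.5135  0.8581  0.0004]
 [ 0.8581  0.5135 -0.    ]
 [-0.0002  0.0003 -1.    ]] [-1.0235 -0.0712  0.3198  1.5554  0.0227  1.6535 -0.1633]
```

View pics/m2.png

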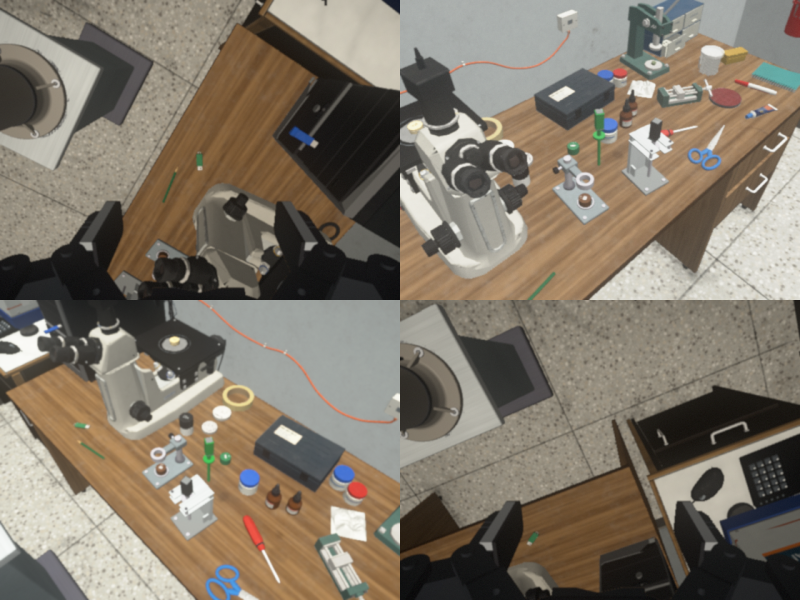

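Run:
```python
from h import *
c=bot.camera_info("wrist");W=c['intrinsics']@c['view'][:3]
V=c['view'];print("cam",-V[:3,:3].T@V[:3,3])
for a,b in[((110,253),(280,375)),((163,237),(224,371)),((110,253),(224,371)),((163,237),(280,375))]:print(*tri(a,b,P["scene"],W))
for z in(.35,.4,.45,.5,.55):print(z,ray(P["scene"],(25,70),z),ray(P["scene"],(110,205),z),ray(P["scene"],(168,255),z))
```

```text
cam [0.341  0.3064 0.6805]
[ 0.5491 -0.0299  0.2498] 2.059416671688885
[ 0.484  -0.0622  0.2832] 11.332654914487788
[0.4573 0.0006 0.3393] 5.122013221378495
[ 0.6111 -0.1247  0.1472] 4.198957979019705
0.35 [ 0.8176 -0.0808] [ 0.5071 -0.0306] [ 0.4163 -0.0354]
0.4 [ 0.7168 -0.0544] [ 0.4523 -0.0116] [ 0.3748 -0.0157]
0.45 [ 0.616 -0.028] [0.3974 0.0074] [0.3334 0.004 ]
0.5 [ 0.5151 -0.0015] [0.3425 0.0264] [0.292  0.0237]
0.55 [0.4143 0.0249] [0.2877 0.0454] [0.2506 0.0434]
```

>>> carry_out(
  moves=[
    [[-0.313, -0.016, 0, 0, 0, 1, 1], [-0.313, -0.016, 0, 0, 0, 1, 1], [-0.313, -0.016, 0, 0, 0, 1, 1], [-0.313, -0.016, 0, 0, 0, 1, 1], [-0.313, -0.016, 0, 0, 0, 0.7, 1], [-0.3, 0, 0, 0, 0, 0, 1], [-0.3, 0, 0, 0, 0, 0, 1], [-0.3, 0.0, 0, 0, 0, 0, 1], [-0.3, 0.05, 0, 0, 0, 0, 1], [-0.3, 0.05, 0, 0, 0, 0, 1]],
  ],
)

```text
time_s: 3.68
eef_pos: [0.4782, -0.2113, 0.5388]
tool_rot: [[-0.06, 0.998, 0.001], [0.998, 0.06, 0.001], [0.001, 0.001, -1.0]]
contact_force: [0.6, 0.5, -0.3]
gripper_width: 0.0855
grasp_force: 0.0
```

Run:
```python
from h import *
s=bot.state();print(s['time_s'],s['eef_pos'],s['tool_rot'],s['joint_positions'])
```

```text
3.675 [ 0.4782 -0.2113  0.5388] [[-0.06    0.9982  0.0006]
 [ 0.9982  0.06    0.0007]
 [ 0.0007  0.0007 -1.    ]] [-0.5474  0.0845  0.9467  1.4435 -0.0696  1.6482  0.4523]
```

>>> carry_out(
  moves=[
    [[-0.25, 0, 0.1, 0, 0, 0, 1], [-0.2, 0, 0.3, 0, 0, 0, 1], [0, 0, 0.3, 0, 0, 0, 1], [0, 0, 0.2, 0, 0, 0, 1], [0, 0, 0, 0, 0, 0, 1], [0, 0, 0, 0, 0, 0, 1]],
  ],
)

```text
time_s: 4.42
eef_pos: [0.4821, -0.2788, 0.405]
tool_rot: [[-0.057, 0.998, 0.001], [0.998, 0.057, -0.001], [-0.001, 0.001, -1.0]]
contact_force: [0.1, -0.1, 0.7]
gripper_width: 0.0853
grasp_force: 0.0
```

Run:
```python
from h import *
s=bot.state();print(s['time_s'],s['eef_pos'],s['tool_rot'],s['joint_positions'])
c=bot.camera_info("wrist");np.savez("w3.npz",K=c['intrinsics'],V=c['view']);print(c['intrinsics'],c['view'])
a=bot.get_image("wrist")[:,:,::-1]
cv2.imwrite("pics/w3.png",a);cv2.imwrite("pics/w3b.png",cv2.resize(a,(800,600),interpolation=cv2.INTER_CUBIC))
```

```text
4.425 [ 0.4821 -0.2788  0.405 ] [[-0.0573  0.9984  0.0013]
 [ 0.9984  0.0573 -0.0006]
 [-0.0007  0.0012 -1.    ]] [-0.3893  0.22    0.9838  1.6415 -0.1863  1.3788  0.6762]
[[372.7234   0.     277.5181]
 [  0.     372.7234 208.6134]
 [  0.       0.       1.    ]] [[ 0.9984  0.0564  0.0016 -0.467 ]
 [ 0.0528 -0.9446  0.324  -0.3876]
 [ 0.0198 -0.3234 -0.946   0.4446]
 [ 0.      0.      0.      1.    ]]
```

View pics/w3b.png

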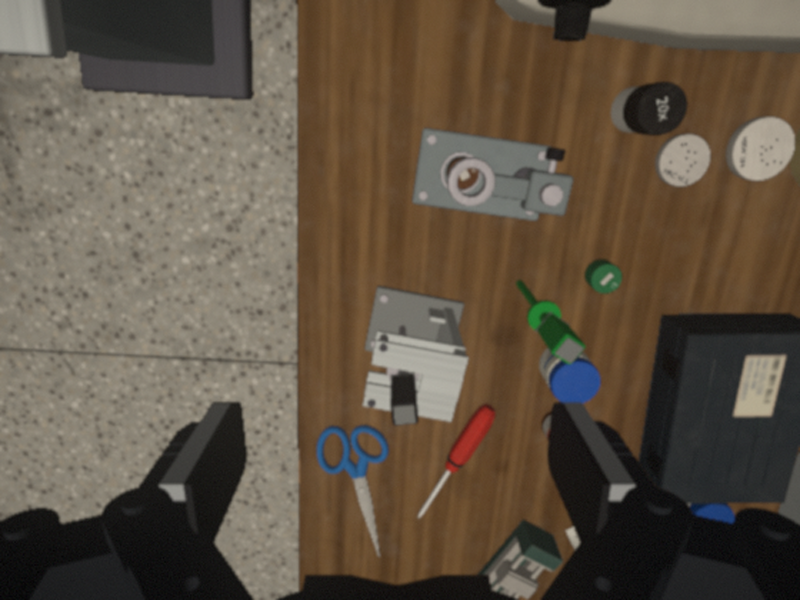

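The wrist picture (800x600 scale) shows:
- the ring at about (470,182)
- the sample in its nest at (465,175)
- the handle top at (403,415)
- the rest's slot open to the left (-x), with the green probe well clear at (565,345)

I'll take one enlarged crop for refinement.

Run:
```python
import cv2,numpy as np
a=cv2.imread("pics/w3.png");f=lambda x,y:cv2.resize(a[y:y+115,x:x+78],None,fx=5,fy=5,interpolation=cv2.INTER_CUBIC)
cv2.imwrite("pics/w3c.png",np.hstack([f(285,70),f(250,195)]))
```

```text
(no output)
```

View pics/w3c.png

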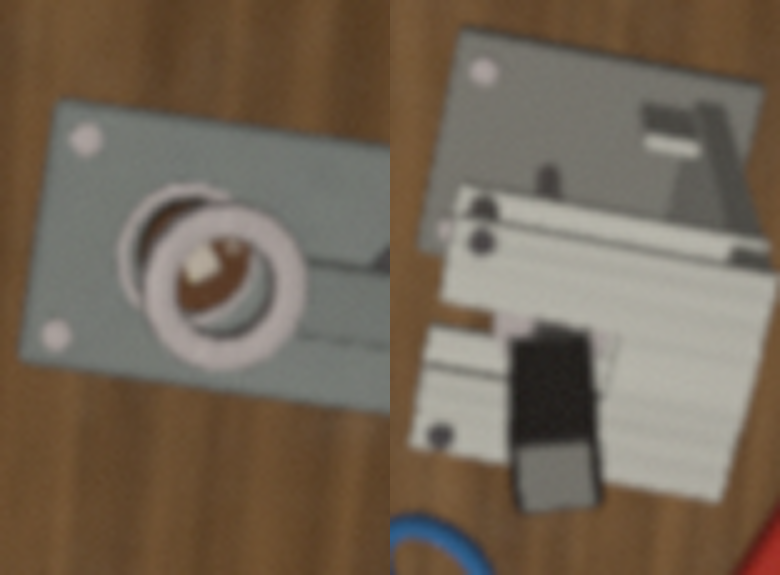

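The crop shows the ring centred at (226,287). The handle's top face has its centre at about (558,478) with its bottom edge from (517,512) to (603,503). The keeper plate's corners are (440,300), (775,275), (720,500) and (410,448), with screws at (481,241) and (440,436).

Run:
```python
from h import *
d=np.load("w3.npz");W=d['K']@d['V'][:3]
L=lambda p:((p[0]+.5)/5-.5+285,(p[1]+.5)/5-.5+70)
R=lambda p:((p[0]-390+.5)/5-.5+250,(p[1]+.5)/5-.5+195)
w=[("handle",R((558,478)),(639,58),(324,289)),("ring",L((226,287)),(237,386),(165,141)),("screwA",R((481,241)),(608,226),(245,352)),("screwB",R((440,436)),(712,172),(322,448))]
def tri3(uvs):
    A=[]
    for p,(u,v) in uvs:A+= [u*p[2]-p[0],v*p[2]-p[1]]
    A=np.array(A);x=np.linalg.lstsq(A[:,:3],-A[:,3],rcond=None)[0]
    return x,[np.round((q:=p@np.r_[x,1])[:2]/q[2]-uv,1) for p,uv in uvs]
for k,a,b,c in w:print(k,*tri3([(W,a),(P["scene"],full("scene",b)),(P["side"],full("side",c))]))
for k,z,ps in[("ring",.094,[L((226,287))]),("htop",.192,[R(p) for p in[(518,440),(592,434),(603,503),(517,512),(558,476)]]),
 ("plate",.136,[R(p) for p in[(440,300),(410,448),(720,500),(775,275),(460,215)]]),("scr",.138,[R((481,241)),R((440,436))]),
 ("foot",.01,[L((58,100)),L((20,358))]),("rfoot",.008,[R((460,28)),R((765,85))]),("slot bottom edge/top edge",.136,[R((428,328)),R((442,300))])]:
    print(k,*[ray(W,p,z) for p in ps])
```

```text
handle [ 0.496  -0.4102  0.1926] [array([-0.7, -0.2]), array([-0.9, -0.8]), array([-0.5,  1.2])]
ring [ 0.5433 -0.2449  0.0918] [array([-0.9,  0.1]), array([-0.8, -0.6]), array([-0.2,  0.7])]
screwA [ 0.4771 -0.3802  0.1361] [array([-0.1, -0.2]), array([-0.6, -0.6]), array([-0.4,  0.8])]
screwB [ 0.4693 -0.4338  0.1366] [array([-0.3, -0.1]), array([-0.6, -0.5]), array([-0.4,  0.8])]
ring [ 0.544  -0.2444]
htop [ 0.4876 -0.4018] [ 0.5035 -0.3995] [ 0.507  -0.4164] [ 0.4884 -0.4197] [ 0.4968 -0.4102]
plate [ 0.4681 -0.3968] [ 0.4623 -0.4381] [ 0.5411 -0.4487] [ 0.5488 -0.3856] [ 0.472  -0.3741]
scr [ 0.4773 -0.3797] [ 0.4697 -0.4331]
foot [ 0.505  -0.2057] [ 0.4993 -0.2767]
rfoot [ 0.4674 -0.368 ] [ 0.5615 -0.3811]
slot bottom edge/top edge [ 0.4655 -0.4045] [ 0.4686 -0.3967]
```

All three views agree: the handle top is at (0.496,-0.410,0.1926), expected 0.192, and the ring is at (0.5435,-0.2448,0.092), expected 0.094. The rest's yaw is -7.7° and the handle's about +8°.

>>> carry_out(
  moves=[
    [[0, 0, 0, 0, 0, -0.78, 1], [-0.22, 0, 0.2, 0, 0, 0, 1], [-0.22, -0.01, 0.25, 0, 0, 0, 1], [-0.22, -0.01, 0.25, 0, 0, 0, 1], [-0.219, -0.01, 0.2, 0, 0, 0, 1], [0, 0, 0.13, 0, 0, 0, 1], [0, 0, 0, 0, 0, 0, 1], [0, 0, 0, 0, 0, 0, 1]],
  ],
)

```text
time_s: 5.48
eef_pos: [0.4958, -0.4098, 0.2509]
tool_rot: [[-0.139, 0.99, 0.002], [0.99, 0.139, -0.001], [-0.001, 0.002, -1.0]]
contact_force: [-0.4, -0.2, -0.4]
gripper_width: 0.0854
grasp_force: 0.0
```

Run:
```python
from h import *
s=bot.state();print(s['time_s'],s['eef_pos'],s['tool_rot'],s['joint_positions'])
R=s['tool_rot'];d=R.T@(np.array([.496,-.410,.151])-s['eef_pos']);print(d/.15)
cv2.imwrite("pics/w4.png",bot.get_image("wrist")[:,:,::-1])
```

```text
5.475 [ 0.4958 -0.4098  0.2509] [[-0.1386  0.9903  0.0021]
 [ 0.9903  0.1386 -0.0006]
 [-0.0009  0.002  -1.    ]] [-0.0003  0.529   0.8665  1.6572 -0.4346  1.1575  1.1156]
[-0.0008 -0.0005  0.6657]
```

View pics/w4.png

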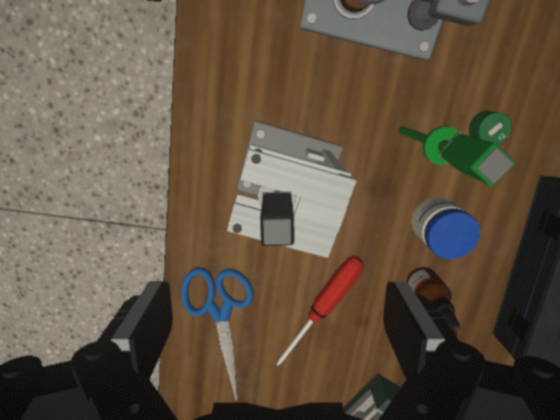

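The handle (top face about (278,230)) is square to the tool and midway between the fingers (170 to 387). I'll descend and close.

>>> carry_out(
  moves=[
    [[0, 0, 0.18, 0, 0, 0, 1], [0, 0, 0.18, 0, 0, 0, 1], [0, 0, 0.16, 0, 0, 0, 1], [0, 0, 0.1, 0, 0, 0, 1], [0, 0, 0.046, 0, 0, 0, 1], [0, 0, 0, 0, 0, 0, 1], [0, 0, 0, 0, 0, 0, -1], [0, 0, 0, 0, 0, 0, -1], [0, 0, 0, 0, 0, 0, -1], [0, 0, 0, 0, 0, 0, -1]],
  ],
)

```text
time_s: 6.78
eef_pos: [0.4948, -0.4105, 0.1497]
tool_rot: [[-0.137, 0.991, 0.0], [0.991, 0.137, -0.0], [-0.0, 0.0, -1.0]]
contact_force: [0.5, 0.4, 0.7]
gripper_width: 0.0192
grasp_force: 58.4
```

>>> carry_out(
  moves=[
    [[0, 0, 0, 0, 0, 0, -1], [0, 0, 0, 0, 0, 0, -1], [0, 0, 0, 0, 0, 0, -1], [0, 0, 0, 0, 0, 0, -1]],
  ],
)

```text
time_s: 7.28
eef_pos: [0.4948, -0.4105, 0.1496]
tool_rot: [[-0.137, 0.991, 0.0], [0.991, 0.137, -0.0], [-0.0, 0.0, -1.0]]
contact_force: [-0.0, 0.3, 5.7]
gripper_width: 0.0192
grasp_force: 58.6
```

Run:
```python
from h import *
s=bot.state();print(s['time_s'],s['eef_pos'],s['tool_rot'],s['gripper_width'],s['contact_force'])
for n in("scene","side"):cv2.imwrite(f"pics/{n}5.png",bot.get_image(n)[:,:,::-1])
w=cv2.imread("pics/w4.png")
def c(n,x,y):return cv2.resize(cv2.imread(f"pics/{n}5.png")[y:y+150,x:x+100],(400,600),interpolation=cv2.INTER_CUBIC)
cv2.imwrite("pics/m5.png",np.hstack([c("scene",300,140),c("side",215,200)]))
```

```text
7.275 [ 0.4948 -0.4105  0.1496] [[-0.1368  0.9906  0.0004]
 [ 0.9906  0.1368 -0.0001]
 [-0.0002  0.0004 -1.    ]] 0.019152816452273545 [-0.024   0.2858  5.6949]
```

Held (19 mm, 58 N). I'll lift 5 mm to mid-play and start the slide.

>>> carry_out(
  moves=[
    [[0, 0, -0.02, 0, 0, 0, -1], [0, 0, -0.013, 0, 0, 0, -1], [0, 0, 0, 0, 0, 0, -1], [0.0157, -0.0562, 0, 0, 0, 0, -1], [0.0157, -0.0562, 0, 0, 0, 0, -1], [0, 0, 0, 0, 0, 0, -1]],
  ],
)

```text
time_s: 8.12
eef_pos: [0.4759, -0.4082, 0.1544]
tool_rot: [[-0.135, 0.991, -0.0], [0.991, 0.135, 0.0], [0.0, -0.0, -1.0]]
contact_force: [0.3, -0.2, -1.9]
gripper_width: 0.0199
grasp_force: 58.5
```

>>> carry_out(
  moves=[
    [[0.0157, -0.0562, 0, 0, 0, 0, -1], [0.0157, -0.0562, 0, 0, 0, 0, -1], [0.0157, -0.0562, 0, 0, 0, 0, -1], [0.0157, -0.0562, 0, 0, 0, 0, -1], [0.0157, -0.0562, 0, 0, 0, 0, -1], [0.0157, -0.0562, 0, 0, 0, 0, -1], [0.0157, -0.0562, 0, 0, 0, 0, -1], [0, 0, 0, 0, 0, 0, -1], [0, 0, 0, 0, 0, 0, -1]],
  ],
)

```text
time_s: 9.25
eef_pos: [0.4169, -0.3998, 0.1544]
tool_rot: [[-0.137, 0.991, 0.0], [0.991, 0.137, -0.0], [-0.0, 0.0, -1.0]]
contact_force: [-0.9, -0.3, -2.0]
gripper_width: 0.0192
grasp_force: 58.5
```

Run:
```python
from h import *
s=bot.state();p=s['eef_pos'];print(s['time_s'],p,s['contact_force'])
# rest frame
x=np.array([.991,-.134]);print("moved along rest x",(p[:2]-[.4948,-.4105])@x)
print("green clearance etc; up:",(.32-p[2])/.15)
```

```text
9.25 [ 0.4169 -0.3998  0.1544] [-0.9266 -0.2604 -2.0383]
moved along rest x -0.07858489876525768
green clearance etc; up: 1.103885596813161
```

>>> carry_out(
  moves=[
    [[0, 0, -0.2, 0, 0, 0, -1], [0, 0, -0.25, 0, 0, 0, -1], [0, 0, -0.25, 0, 0, 0, -1], [0, 0, -0.167, 0, 0, 0, -1], [0, 0, 0, 0, 0, 0, -1], [0.15, 0.16, 0, 0, 0, 0, -1], [0.2, 0.21, 0, 0, 0, 0, -1], [0.2, 0.21, 0, 0, 0, 0, -1], [0.2, 0.22, 0, 0, 0, 0, -1], [0.158, 0.178, 0, 0, 0, 0, -1]],
  ],
)

```text
time_s: 10.5
eef_pos: [0.5442, -0.2424, 0.2828]
tool_rot: [[-0.139, 0.99, -0.002], [0.99, 0.139, 0.001], [0.001, -0.002, -1.0]]
contact_force: [0.4, -0.4, -0.7]
gripper_width: 0.0196
grasp_force: 58.8
```

>>> carry_out(
  moves=[
    [[0, 0, 0, 0, 0, 0, -1], [0, 0, 0, 0, 0, 0, -1], [0, 0, 0, 0, 0, 0, -1]],
  ],
)

```text
time_s: 10.88
eef_pos: [0.5421, -0.2461, 0.2841]
tool_rot: [[-0.134, 0.991, -0.001], [0.991, 0.134, -0.0], [-0.0, -0.001, -1.0]]
contact_force: [0.8, 0.0, -1.0]
gripper_width: 0.0194
grasp_force: 58.7
```

Run:
```python
from h import *
s=bot.state();p=s['eef_pos'];print(s['time_s'],p,s['tool_rot'],s['contact_force'])
for n in("scene","side"):cv2.imwrite(f"pics/{n}6.png",bot.get_image(n)[:,:,::-1])
T=np.r_[p-[0,0,.1336],1]
for n in P:
    q=P[n]@T;print(n,q[:2]/q[2])
def c(n,x,y):return cv2.resize(cv2.imread(f"pics/{n}6.png")[y:y+150,x:x+100],(400,600),interpolation=cv2.INTER_CUBIC)
cv2.imwrite("pics/m6.png",np.hstack([c("scene",210,160),c("side",170,110)]))
```

```text
10.875 [ 0.5421 -0.2461  0.2841] [[-0.1343  0.9909 -0.0006]
 [ 0.9909  0.1343 -0.0001]
 [-0.0001 -0.0006 -1.    ]] [ 0.7975  0.0444 -0.9999]
scene [258.3486 223.8066]
side [216.824  195.9368]
```

View pics/m6.png

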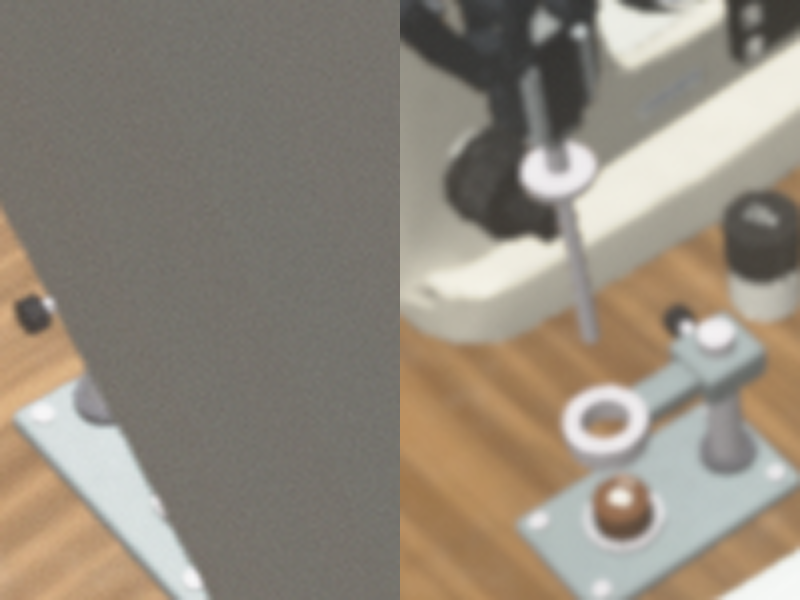

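The arm hides the scene view. In side, the rod tip shows at crop (590,340), i.e. (217.3,194.6) full, where I predicted (216.8,195.9). The collar centre is at (558,172), and the ring is below it at (605,425). I'll use the wrist camera for the other direction.

Run:
```python
from h import *
s=bot.state();p=s['eef_pos'];R=s['tool_rot']
c=bot.camera_info("wrist");W=c['intrinsics']@c['view'][:3]
np.savez("w7.npz",W=W,p=p,R=R)
a=bot.get_image("wrist")[:,:,::-1];cv2.imwrite("pics/w7.png",a)
pr=lambda M,X:(lambda q:q[:2]/q[2])(M@np.r_[X,1])
for k,X in[("tip",p-[0,0,.1336]),("collar top",p-[0,0,.0276]),("bore",[.5435,-.2448,.094])]:print(k,"wrist",pr(W,X),"side",pr(P["side"],X))
cv2.imwrite("pics/w7c.png",cv2.resize(a[170:370,180:380],(600,600),interpolation=cv2.INTER_CUBIC))
```

```text
tip wrist [276.55   194.4467] side [216.8544 195.6608]
collar top wrist [276.0808 255.1073] side [208.8089 152.3779]
bore wrist [277.9624 175.6271] side [220.5702 214.7607]
```

View pics/w7c.png

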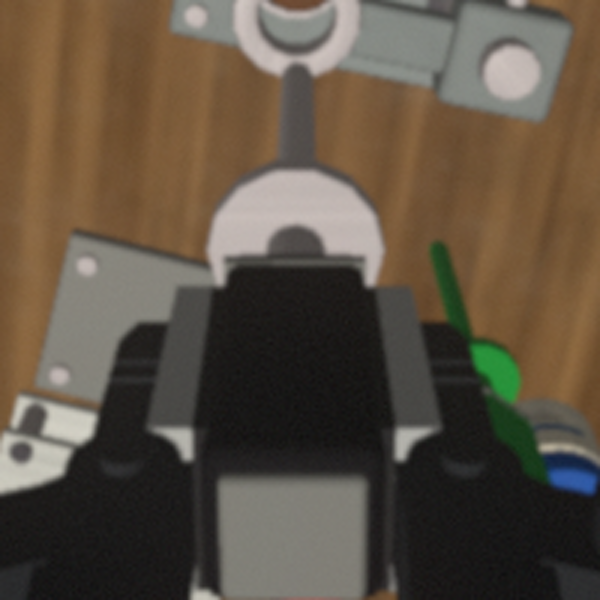

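The crop shows the rod tip at (297,66), the collar spanning 207 to 384 and upright, and the ring's horizontal centre at 297, straight above the tip. I'll fit the ring numerically in both current views and compare it with the tip in the same cameras.

```bash
cat > m.py <<'E'
from h import *
d=np.load("w7.npz");W=d['W'];S=P["side"]
def ring(im,x0,y0,x1,y1,seed):
    c=im[y0:y1,x0:x1].astype(int);m=((c.min(2)>150)&(c.max(2)-c.min(2)<45)).astype(np.uint8)
    m=cv2.morphologyEx(m,cv2.MORPH_OPEN,np.ones((2,2)))
    out=[]
    for k in cv2.findContours(m,cv2.RETR_CCOMP,cv2.CHAIN_APPROX_NONE)[0]:
        if len(k)>25:
            e=cv2.fitEllipse(k);out.append((np.round(np.array(e[0])+[x0,y0],1),np.round(e[1],1),len(k)))
    return out
print("wrist",ring(cv2.imread("pics/w7.png"),245,140,315,200,0))
print("side",ring(cv2.imread("pics/side6.png"),205,200,240,235,0))
E
python3 m.py
```

```text
wrist [(array([279.4, 175.8]), array([36.3, 37.4]), 232), (array([278.6, 156.6]), array([26.7, 31.6]), 74)]
side [(array([226.4, 219.4]), array([29.2, 33.3]), 150), (array([221.7, 216. ]), array([ 8.2, 11.6]), 28)]
```

```bash
cat >> m.py <<'E'
p=d['p'];print("tcp",p)
t,e=tri((278.7,192.2),(217.2,194.3),W,S);b,e2=tri((279.2,175.8),(220.9,215.0),W,S)
print("tip",t,e,"bore",b,e2,"diff",b-t,"tcp offset",t-p)
c,e3=tri((278.5,170+253/3),(209.2,152.7),W,S);print("collar top",c,e3)
print("shift in tool units",d['R'].T@(b-t)/.15)
E
python3 m.py|tail -4
```

```text
tcp [ 0.5425 -0.2459  0.2844]
tip [ 0.5444 -0.244   0.1511] 0.7717572856504524 bore [ 0.5443 -0.2449  0.0928] 0.4284988859342333 diff [-0.0001 -0.0009 -0.0583] tcp offset [ 0.0019  0.0019 -0.1333]
collar top [ 0.5434 -0.2458  0.2555] 0.6561216116750916
shift in tool units [-0.006  -0.0013  0.3887]
```

Tip and bore differ by about 1 mm sideways, against 8 mm of clearance, and the heights agree. I'll descend into the bore and check midway.

>>> carry_out(
  moves=[
    [[-0.005, 0, 0.1, 0, 0, 0, -1], [0, 0, 0.12, 0, 0, 0, -1], [0, 0, 0.1, 0, 0, 0, -1], [0, 0, 0.07, 0, 0, 0, -1], [0, 0, 0.06, 0, 0, 0, -1], [0, 0, 0.04, 0, 0, 0, -1], [0, 0, 0, 0, 0, 0, -1], [0, 0, 0, 0, 0, 0, -1]],
  ],
)

```text
time_s: 12.02
eef_pos: [0.5436, -0.2458, 0.2113]
tool_rot: [[-0.137, 0.991, 0.001], [0.991, 0.137, -0.0], [-0.0, 0.001, -1.0]]
contact_force: [0.4, -0.1, -0.7]
gripper_width: 0.0193
grasp_force: 58.9
```

Run:
```python
from h import *
s=bot.state();p=s['eef_pos'];print(s['time_s'],p,s['tool_rot'],s['contact_force'],p[2]-.1336)
```

```text
12.025 [ 0.5436 -0.2458  0.2113] [[-0.1368  0.9906  0.0007]
 [ 0.9906  0.1368 -0.0002]
 [-0.0003  0.0007 -1.    ]] [ 0.4128 -0.0628 -0.7316] 0.07768867682341588
```

>>> carry_out(
  moves=[
    [[0, -0.004, 0.05, 0, 0, 0, -1], [0, 0, 0.06, 0, 0, 0, -1], [0, 0, 0.06, 0, 0, 0, -1], [0, 0, 0.05, 0, 0, 0, -1], [0, 0, 0.03, 0, 0, 0, -1], [0, 0, 0.018, 0, 0, 0, -1], [0, 0, 0, 0, 0, 0, -1], [0, 0, 0, 0, 0, 0, -1], [0, 0, 0, 0, 0, 0, -1], [0, 0, 0, 0, 0, 0, -1]],
  ],
)

```text
time_s: 13.28
eef_pos: [0.5429, -0.2457, 0.1708]
tool_rot: [[-0.137, 0.991, 0.0], [0.991, 0.137, -0.0], [-0.0, 0.0, -1.0]]
contact_force: [-0.1, -0.4, -2.1]
gripper_width: 0.0193
grasp_force: 58.9
```

Run:
```python
from h import *
for i in range(3):
    s=bot.state();p=s['eef_pos'];print(s['time_s'],p,s['contact_force'],"tip z",p[2]-.1336,abs(s['qd']).max(),s['grasp_force'])
    im=bot.get_image("side")
    c=im[185:260,190:250];cv2.imwrite(f"pics/side8.png",im[:,:,::-1])
pr=lambda M,X:(lambda q:q[:2]/q[2])(M@np.r_[X,1])
W=bot.camera_info("wrist");W=W['intrinsics']@W['view'][:3]
a=bot.get_image("wrist");g=a[:,:,:].astype(int)
print("pred bore",pr(W,[.5438,-.2448,.094]),"collar ctr",pr(W,p-[0,0,.0276]))
# horizontal extents of collar (bright) and ring in the wrist image, per row
for v in range(165,262,8):
    r=g[v,230:330];m=np.flatnonzero((r.min(1)>140)&(r.max(1)-r.min(1)<45))
    if len(m):print(v,m.min()+230,m.max()+230)
```

```text
13.275 [ 0.5429 -0.2457  0.1708] [-0.1058 -0.3516 -2.0836] tip z 0.03723167928401572 0.0017669736150697866 58.91569912433624
13.325 [ 0.5428 -0.2457  0.1708] [ 0.5469 -0.2369 -0.9599] tip z 0.037184176854025947 0.003251746082654731 58.91526997089386
13.375 [ 0.5428 -0.2457  0.1708] [ 0.4531  0.102  -0.7035] tip z 0.03717076715038603 0.002542951950065921 58.91501069068909
pred bore [278.1076 219.4681] collar ctr [276.08   255.2025]
165 248 318
173 240 329
181 254 309
189 254 319
197 258 329
205 230 329
213 247 308
221 248 308
229 251 306
237 255 300
245 251 305
253 249 307
261 251 305
```

The probe is still at tip z ≈ 0.037 with only its weight on the wrist. In the wrist view, the collar (centre 278) lines up with the ring (centre 278). I'm handing in.

```bash
python3 -c "
from station import bot
print(bot.finish_job())"
```

```text
the job is handed in; nothing more can be done
None
```

I slid the probe out of the rest and lowered its rod through the guide bush. It is held upright and still with the tip about 8 mm above the sample, and I have handed the job in; no verdict came back.

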